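# Hold the glass-guard foot against the sprung fence for screwing

## Robot

A 6-joint arm with a two-finger parallel gripper is mounted at the origin on the work surface. World frame = base frame: x ahead of the robot, y to its left, z up, the work surface at z = 0. Lengths are in m, angles in rad, forces in N, time in s.
With the tool pointing down it reaches from about 0.325 to 0.85 m from the base axis. Payload 4.4 kg.
Tool frame: the origin (TCP) lies at the very end of the fingers, on their centre line; the grasp point (between the pads) lies 19 mm behind it; z points along the fingers, y is the direction in which the jaws open and shut (so a half turn about z gives the same grasp; the last joint's range is limited). The gripper opens to 94 mm and grips with 3 to 60 N. Pads are 16 mm wide; open, the fingers measure 119 mm over their backs; the gripper's body (75 mm by 177 mm) begins 78 mm behind the grasp point.
Start: joints at [1.175, 0.207, 1.542, -0, 1.393, -0.15], TCP at [0.14, 0.558, 0.185] pointing down, gripper open.
Joint ranges: [-2.73, 2.73], [-0.86, 2.22], [0.23, 2.46], [-1.11, 4.25], [0.08, 2.63], [-2.82, 2.82]. Speed limits (rad/s): [2.79, 2.79, 3.14, 3.14, 3.14, 3.14].

## Interface

Orientations are given as [roll, pitch, yaw] about the fixed x, y, z axes, in that order (R = Rz(yaw) Ry(pitch) Rx(roll)).
In Python, from station import get_obs, capture, calibration, close_job, spot_in, place_of gives the robot as it stands.
- The arm moves only by the tool apply_moves, never from a script. Its argument "series" is a list of rows, each an object of numbers: "tx", "ty", "tz": the shift along the tool's x, y, z in cm; "turn": the turn about the tool's z in degrees; "fingers": the opening, from 0 (shut) to 1 (fully open). In form: [{"tx": .., "ty": .., "tz": .., "turn": .., "fingers": ..}, ...]. A call has 1 to 20 rows; each row shifts and turns the commanded pose from where the row before left it, along the tool's axes as they then stand; what a row does not reach is not made up. A row lasts 1/8 s, in which the tool goes at most 62.5 mm and 10.7 degrees, less where a joint would pass 70% of its speed; a pose out of reach is approached as far as the arm can. A call is refused whole if a number of a shift passes 6.25 or a number of a turn 10.7, either way. A call with a gripper value outside its range is refused whole. The fingers move at their own pace and stop on an object; "force" is the grip in N (left out, the last holds). Time passes only in rows, so rows that do not move let the fingers close. It gives the time, the measured TCP pose, the force and the opening at its end, in the units of the state.
- get_obs(): the state, without advancing time (a new reading comes with each control period).
- capture(name): name is "side" or "top"; returns (picture, depth): 480x640x3 uint8, blue, green, red; 480x640 float32, m along the optical axis (not along the pixel's ray), 0 where there is no reading.
- calibration(name): a dict with "fov_y" (degrees; the focal length in pixels is half the picture's height over the tangent of half this angle, whatever the lens; pixels are square), "cx", "cy" (the principal point, pixels), "origin" and "orientation" of the camera in the world. Camera axes: x right, y up, looking along -z (the intrinsics and any distortion apply to the point x, -y, -z); pixel columns grow to the right and rows downward; lengths in m; the calibration is good to about 2 mm. A picture is of the moment at which its call begins. calibration takes no time and is no camera call.
- close_job(): hands the job in, once; it reports no verdict.
Trained networks look in the newest picture that a camera, given by its name, has taken for a name from the list of things; names that differ only in an ending like _2 or _b are one class to them, and where a whole thing is asked for, a point or a joint stands for the part that bears it (a point fixed in the world has none). Each returns a list of dicts, best first, with "confidence" (0 to 1); they miss things now and then, are a little off and sometimes report something else, mostly with a low value. They report only what shows in the picture. A call takes as long as a camera call. They do not tell look-alikes from the thing itself.
- spot_in(camera, query): "centre" ([column, row] in pixels, amid what is visible of it).
- place_of(camera, query): "centre" ([column, row] in pixels: a listed point, or the origin of a listed thing).
The state is a dict: "time": time; "q": joint angles; "dq": joint speeds; "joint_efforts": joint torques, N m; "eef_pos": TCP position; "tool_rot": TCP orientation; "wrist_force": force on the tool from outside, world axes, zero at the start; "ft_torque": the same for the moment, N m; "gripper_width": finger opening in m.
Only numpy, scipy, OpenCV 4.12 (cv2) and the standard library are available. Lean on these libraries where they do the work, as an engineer would, in place of code of your own. Each camera call takes 0.05 s, during which the arm holds its last target.

## Task

Slide the blue metal foot of the glass guard over the counter, without lifting it, up to the steel fence with the green band, so that its upright flange lies flat on the fence strip and is centred on the band. Press it there with a steady ten newtons or so, which pushes the sprung strip back about 8 mm and never down to its stops, and finish while still holding it pressed, so that a colleague can drive the screws. Leave everything else on the counter where it is.

Things in the scene. Friction and masses are not known exactly. Their poses are not given: they have to be found in the camera images.
- foot: Foot of a glass guard, 0.3 to 0.5 kg, loose; sliding friction 1 to 5 N. Sizes in mm. Blue base plate 90 (x) x 110 (y) x 8 thick; origin: centre of its underside, z up. At its +x edge an upright blue flange 110 wide, 6 thick, 62 high, outer face at x = +45: this goes against the fence. Low gussets at y = +-46. At the start +x points roughly away from the robot.
- post_top (a point): Centre of the top of the foot's dark square post: 30 x 30 mm, from the base plate up to 85 mm above the counter, centred at x = -10, y = 0 mm of the foot, axes as the foot. Can be pinched from above across y, or pushed on its -x face.
- fixture: Steel fence fixed to the counter. Sizes in mm. A sprung strip 240 long (y), 8 thick, from 4 to 55 above the counter, faces its -x side, towards the robot. Origin: on the counter below the middle of the resting strip's front face; +x into the fence (the way to press), z up. Behind it a fixed wall, front at x = 38, 58 high. Foot centred and just touching: foot origin at x = -45, y = 0.
- band (a point): Middle of the green band, on top of the fence's fixed wall (x = 44, y = 0, z = 58 mm of the fence). The band, also painted on the strip, is 110 mm long in y, as wide as the foot.
- strip (a joint): How far the strip is pushed back along the fence's +x, in m: 0 at rest, hard stops at 0.020. Plain spring without preload, 1200 N per m: 0.0083 means 10 N. The strip cannot turn.
- screwdriver: The colleague's screwdriver lying on the counter right of the work; leave alone. Sizes in mm; origin at the centre of its underside (on the lower side of the tool).
- screw_tub: Open yellow tub of screws, 70 x 100 x 35 high; leave alone. Sizes in mm; origin at the centre of its underside.
- water: Water bottle with blue label and cap, 64 diameter, 200 high; leave alone. Sizes in mm; origin at the centre of its underside.
- eggs: Cardboard carton of ten white eggs, 110 x 250 x 72 high; leave alone. Sizes in mm; origin at the centre of its underside.
- sponge: Yellow cleaning sponge, 70 x 100 x 30 high; leave alone. Sizes in mm; origin at the centre of its underside.
Not all that is in view belongs to the job. There is more than one size of the foot; the one meant has the size given above.

How it is judged:
On the way:
1. the foot is pressed flat on the strip, centred on the band, with 6 to 15 N, for two seconds (contact force between foot and fixture between 6 and 15 N and y of foot in the frame of fixture between -0.01 and 0.01 m and angle between the x axis of foot and the x axis of fixture, either way round below 0.06 rad and angle between foot's own z axis and vertical below 0.06 rad and height (world z) of foot below 0.008 m and linear speed of foot below 0.01 m/s), for 2 s.
At the end, for the whole second after the job is handed in: The robot is still pressing the foot on the strip with 6 to 15 N, flange flat (within 0.06 rad), centred on the green band within 10 mm, upright on the counter and still (all of step 1 and contact force between any of the fingers, the arm and foot above 2 N); the arm keeps its last pose, push and grip.
It fails at once if the strip is rammed down to its stops (value of joint strip above 0.0185 m).
It fails at once if the foot is lifted more than 20 mm off the counter (height (world z) of foot above 0.02 m).
It fails at once if something else on the counter is moved by more than 30 mm (distance of any of screwdriver, screw_tub, water, eggs, sponge from where it was at the start of the episode above 0.03 m).
It also fails if it takes over 48 s, if anything falls off the work surface, if the arm or the gripper's body presses on something with over 40 N, if the wrist force passes 120 N, or if a joint passes its speed limit or range.

## Working session

There is one attempt and no reset: what is moved stays moved. The work goes in short steps, Python scripts to look and compute and a tool call to move; the robot and the scene stay as the last step left them, time stands still between calls to the robot, and variables do not carry over. Pictures are saved under pics/ and viewed, and the job is handed in when it is done.

Besides the shell and the picture viewer there is one more tool, called after "Emit:" in YAML: its name, and indented under it one key for each argument. apply_moves: Moves the arm, as the interface text tells. Its arguments: {"type":"object","properties":{"series":{"type":"array","items":{"type":"object","properties":{"tx":{"type":"number"},"ty":{"type":"number"},"tz":{"type":"number"},"turn":{"type":"number"},"fingers":{"type":"number"}}}},"force":{"type":"number"}},"required":["series"]}

```bash
mkdir -p pics; ls
cat > h.py <<'E'
import numpy as np,cv2
from station import *
from scipy.spatial.transform import Rotation as R
def K(c):
    f=240/np.tan(np.radians(c['fov_y'])/2); return np.array([[f,0,c['cx']],[0,f,c['cy']],[0,0,1]])
def dist(c):
    for k in c:
        if 'dist' in k.lower(): return np.array(c[k],float) if not isinstance(c[k],dict) else c[k]
    return np.zeros(5)
def rot(c):
    return R.from_euler('xyz',c['orientation']).as_matrix()
E
python3 - <<'E'
from h import *
for n in('side','top'):
    print(n,calibration(n)); p,d=capture(n); cv2.imwrite(f'pics/{n}0.png',p); np.save(f'{n}0.npy',d)
    for q in('foot','post_top','fixture','band'):
        print(q,[(np.round(r['centre']).tolist(),round(r['confidence'],2)) for r in place_of(n,q)])
print(get_obs())
E
```

```text
pics
side {'fov_y': 52.62431192414293, 'cx': 317.1476390091107, 'cy': 248.76474389628342, 'origin': array([ 0.02667826, -0.83674689,  0.79913427]), 'orientation': array([ 0.93019296, -0.01049193, -0.45559223])}
foot [([197.0, 250.0], 0.95), ([385.0, 312.0], 0.91), ([311.0, 274.0], 0.57)]
post_top [([198.0, 207.0], 0.97), ([390.0, 272.0], 0.73), ([311.0, 242.0], 0.68)]
fixture [([360.0, 245.0], 0.98)]
band [([375.0, 224.0], 0.64), ([310.0, 242.0], 0.38)]
top {'fov_y': 53.967051984996694, 'cx': 325.2664493897785, 'cy': 249.9621127489448, 'origin': array([0.33143273, 0.01519114, 1.2789931 ]), 'orientation': array([ 0.10887471,  0.00714847, -1.54408664])}
foot [([398.0, 230.0], 0.98), ([317.0, 257.0], 0.85), ([233.0, 342.0], 0.78)]
post_top [([314.0, 258.0], 0.81), ([401.0, 217.0], 0.74), ([218.0, 342.0], 0.67)]
fixture [([302.0, 198.0], 0.73)]
band [([300.0, 174.0], 0.87)]
{'time': 0.5, 'q': array([ 1.17450069e+00,  2.06611872e-01,  1.54156806e+00,  6.55634992e-06,
        1.39348161e+00, -1.50507937e-01]), 'dq': array([-2.15091870e-03, -7.52418593e-05, -1.47715139e-03,  6.81927689e-04,
        5.19269502e-04,  6.41219220e-04]), 'joint_efforts': array([ 1.46638449e-03, -3.70487344e+01, -2.81435555e+01,  7.00108730e-02,
        2.88892316e-02, -4.46730405e-05]), 'eef_pos': array([0.13991099, 0.5576885 , 0.18470759]), 'tool_rot': array([-3.14152552e+00, -1.67084337e-05,  2.89580380e+00]), 'wrist_force': array([-0.62221035,  0.20200518, -0.248211  ]), 'ft_torque': array([ 0.00189897, -0.00382551,  0.00647672]), 'gripper_width': 0.09402815056466338}
```

View pics/top0.png

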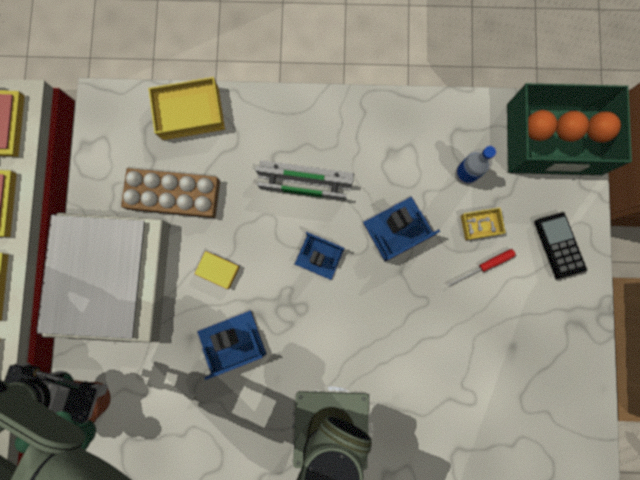

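View pics/side0.png

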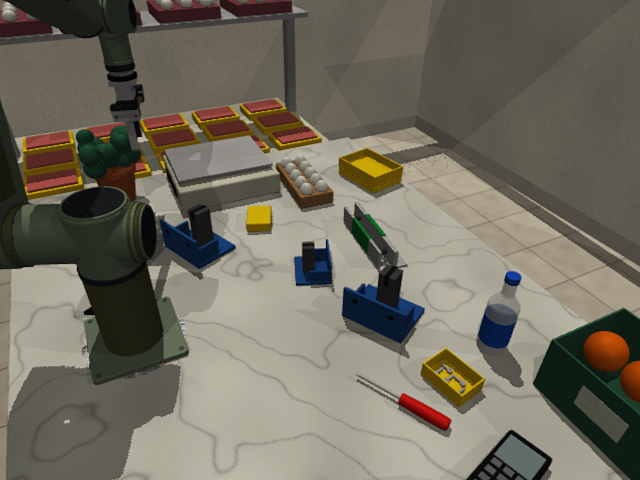

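```bash
cat >> h.py <<'E'
def pts(n,d):
    c=calibration(n);k=K(c);v,u=np.mgrid[0:480,0:640]
    P=np.stack([(u-k[0,2])/k[0,0]*d,-(v-k[1,2])/k[0,0]*d,-d],-1)
    return P@rot(c).T+c['origin']
def ray(n,uv,z):
    c=calibration(n);k=K(c);r=rot(c)@np.array([(uv[0]-k[0,2])/k[0,0],-(uv[1]-k[1,2])/k[0,0],-1])
    o=c['origin'];return o+r*(z-o[2])/r[2]
E
python3 - <<'E'
from h import *
t=cv2.imread('pics/top0.png');s=cv2.imread('pics/side0.png')
rs=lambda a:cv2.resize(a,(390,290),interpolation=cv2.INTER_CUBIC)
cv2.imwrite('pics/crop.png',np.vstack([np.hstack([rs(t[185:275,345:465]),rs(t[300:390,180:300])]),np.hstack([rs(s[255:345,330:450]),rs(s[190:280,140:260])])]))
for n in('top','side'):
    d=np.load(n+'0.npy');P=pts(n,d)
    for v,u in [(300,400),(230,540)] if n=='top' else [(300,470),(420,300)]: print(n,'table',P[v,u].round(4))
    for uv in {'top':[(401,217),(314,258),(218,342)],'side':[(198,207),(390,272),(311,242)]}[n]:
        print(uv,P[uv[1],uv[0]].round(3),ray(n,uv,.085).round(3))
    print('band',[ray(n,x,.058).round(3) for x in ([(300,174)] if n=='top' else [(375,224)])])
E
```

```text
top table [ 0.3406 -0.1772 -0.002 ]
top table [ 0.537  -0.5462  0.0246]
(401, 217) [ 0.545 -0.16   0.119] [ 0.552 -0.165  0.085]
(314, 258) [0.44  0.055 0.085] [0.44  0.055 0.085]
(218, 342) [0.227 0.281 0.12 ] [0.223 0.289 0.085]
band [array([0.666, 0.1  , 0.058])]
side table [ 0.7486 -0.2237  0.0011]
side table [ 0.2419 -0.3436 -0.0023]
(198, 207) [0.232 0.282 0.117] [0.242 0.335 0.085]
(390, 272) [ 0.544 -0.164  0.116] [ 0.568 -0.133  0.085]
(311, 242) [0.453 0.052 0.085] [0.453 0.052 0.085]
band [array([0.665, 0.087, 0.058])]
```

View pics/crop.png

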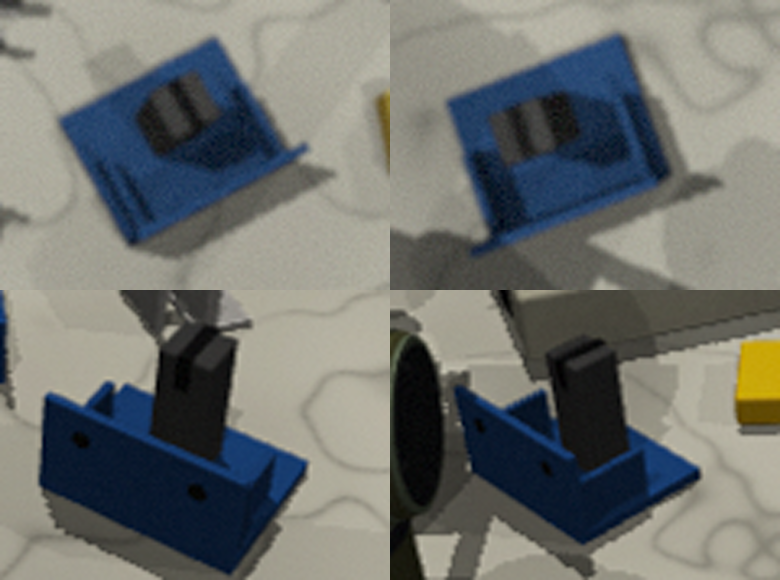

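Run:
```python
from h import *
t=cv2.imread('pics/top0.png');s=cv2.imread('pics/side0.png')
rs=lambda a:cv2.resize(a,(390,290),interpolation=cv2.INTER_CUBIC)
cv2.imwrite('pics/crop2.png',np.vstack([np.hstack([rs(t[215:305,260:380]),rs(t[135:225,245:365])]),np.hstack([rs(s[220:310,250:370]),rs(s[195:285,320:440])])]))
for n,b in(('top',t),('side',s)):
    P=pts(n,np.load(n+'0.npy'));hsv=cv2.cvtColor(b,cv2.COLOR_BGR2HSV)
    x,y,z=P[...,0],P[...,1],P[...,2]
    m=(abs(x-.45)<.12)&(abs(y-.05)<.12)&(z>-.01)
    blue=m&(hsv[...,0]>100)&(hsv[...,0]<130)&(hsv[...,1]>120)
    for lo,hi in((.0,.014),(.014,.05),(.05,.075)):
        q=P[blue&(z>lo)&(z<hi)]; 
        if len(q)>5: r=cv2.minAreaRect((q[:,:2]*1000).astype(np.float32)); print(n,lo,hi,len(q),np.round(r[0],1),np.round(r[1],1),round(r[2],1))
    q=P[m&(z>.075)]; print('post',len(q),(q.min(0)*1e3).round(1),(q.max(0)*1e3).round(1),(np.median(q,0)*1e3).round(1))
    if len(q)>4: r=cv2.minAreaRect((q[:,:2]*1000).astype(np.float32)); print(r)
    f=(abs(x-.66)<.09)&(abs(y-.09)<.17)&(z>.035)&(z<.075)
    q=P[f]; r=cv2.minAreaRect((q[:,:2]*1000).astype(np.float32)); print('fix',len(q),r)
    g=f&(hsv[...,0]>45)&(hsv[...,0]<85)&(hsv[...,1]>90)
    q=P[g];v,u=np.where(g); print('green',len(q),u.min(),u.max(),v.min(),v.max())
    for lab in (z>.0565,z<.0565):
        q=P[g&lab]
        if len(q)>5: r=cv2.minAreaRect((q[:,:2]*1000).astype(np.float32));print(len(q),r,q.mean(0).round(4))
```

```text
top 0.0 0.014 889 [450.3  45.6] [105.1  83. ] 68.3
top 0.014 0.05 154 [451.2  44.4] [101.3  81.7] 68.8
top 0.05 0.075 37 [489.1  29.9] [99.   1.6] 68.3
post 1417 [331.4  15.2  75.5] [ 460.9   65.6 1279. ] [ 331.4   15.2 1279. ]
((395.3985900878906, 41.830806732177734), (133.5485076904297, 37.013580322265625), 7.119160175323486)
fix 1152 ((647.691650390625, 92.31216430664062), (259.7701721191406, 53.46421432495117), 83.21510314941406)
green 328 282 323 171 194
135 ((645.5995483398438, 92.72482299804688), (104.88352966308594, 49.01054382324219), 83.09480285644531) [0.6572 0.0898 0.0586]
193 ((646.456298828125, 92.99444580078125), (106.41930389404297, 50.551212310791016), 83.3824462890625) [0.6376 0.0953 0.0503]
side 0.0 0.014 592 [449.9  40.8] [108.4  86.6] 68.0
side 0.014 0.05 305 [472.8  32.4] [104.5  52.2] 61.7
side 0.05 0.075 58 [490.2  27.6] [111.2   4.3] 68.6
post 120 [424.   25.7  75.3] [460.6  65.8  87.2] [441.7  41.8  83.6]
((442.5260925292969, 46.26070785522461), (32.86275863647461, 30.376510620117188), 67.14886474609375)
fix 956 ((646.8047485351562, 90.13622283935547), (263.11224365234375, 55.085941314697266), 83.56681060791016)
green 286 352 385 214 243
74 ((646.2064819335938, 90.2460708618164), (108.39908599853516, 50.45967102050781), 82.69125366210938) [0.6587 0.0871 0.0581]
212 ((645.9508056640625, 92.86140441894531), (114.49200439453125, 52.8345832824707), 84.42800903320312) [0.6336 0.0909 0.0498]
```

View pics/crop2.png

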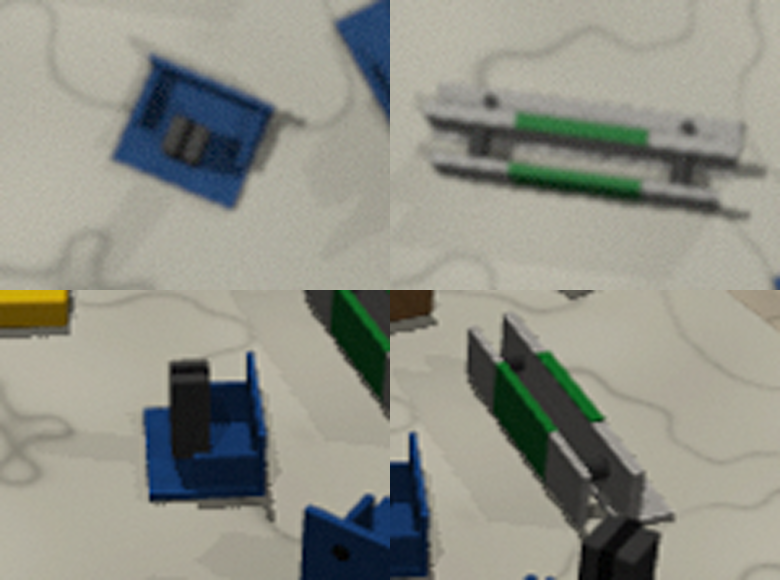

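The top view shows three feet:
- **(398,230) and (233,342):** both have the flange facing the robot, and their posts measure about 118 mm tall. These are the larger size.
- **(317,257), side (311,270):** its post measures 85 mm, the plate is about 108 x 86 mm, and the flange points away from the robot. This one fits the description.

Estimates: foot at (451, 44) mm with yaw -21.7°, fence origin at (622, 95) mm with yaw -6.8°.

I'll move over the post first.

Emit:
apply_moves:
  series:
    - {"turn":7.6,"fingers":0.6}
    - {"tx":-2,"ty":-1.6}
    - {"tx":-3.6,"ty":-2.8}
    - {"tx":-3.6,"ty":-2.8}
    - {"tx":-3.6,"ty":-2.8}
    - {"tx":-3.6,"ty":-2.8}
    - {"tx":-3.6,"ty":-2.8}
    - {"tx":-3.6,"ty":-2.8}
    - {"tx":-3.6,"ty":-2.8}
    - {"tx":-3.6,"ty":-2.8}
    - {"tx":-3.6,"ty":-2.8}
    - {"tx":-3.6,"ty":-2.8}
    - {"tx":-3.6,"ty":-2.8}
    - {"tx":-3.6,"ty":-2.8}
    - {"tx":-1.8,"ty":-1.2}
    - {}
    - {}
  force: 30

```text
schema error: expected keys tx, ty, tz, turn, fingers
```

Run:
```python
from h import *
o=get_obs();print(o['eef_pos'],np.degrees(o['tool_rot']),o['wrist_force'],o['gripper_width'])
p,d=capture('side');cv2.imwrite('pics/s1.png',p)
p,d2=capture('top');cv2.imwrite('pics/t1.png',p)
P=pts('side',d);x,y,z=np.moveaxis(P,-1,0)
m=(abs(x-.45)<.05)&(abs(y-.05)<.05)&(z>.078)&(z<.1)
q=P[m];print(len(q),cv2.minAreaRect((q[:,:2]*1000).astype(np.float32)))
```

```text
[0.13991099 0.5576885  0.18470759] [-1.79996154e+02 -9.57322736e-04  1.65917336e+02] [-0.62221035  0.20200518 -0.248211  ] 0.09402815056466338
109 ((442.3714294433594, 46.253257751464844), (34.668487548828125, 30.06182289123535), 65.45111846923828)
```

View pics/s1.png

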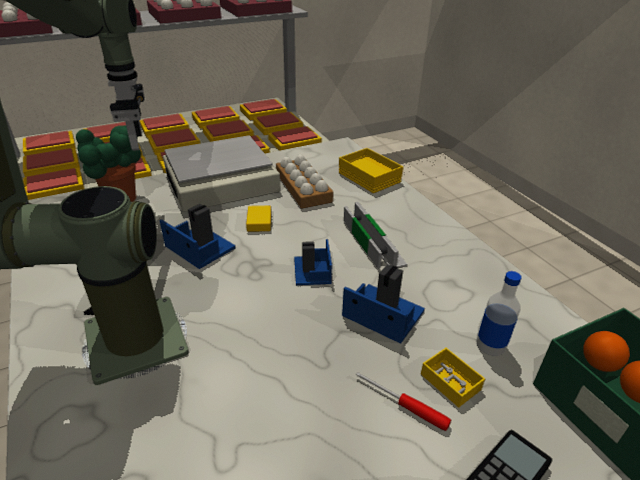

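The call was refused because every row needs all five keys, and the picture confirms nothing has moved.

Emit:
apply_moves:
  series:
    - {"tx":0,"ty":0,"tz":0,"turn":7.6,"fingers":0.6}
    - {"tx":-2,"ty":-1.6,"tz":0,"turn":0,"fingers":0.6}
    - {"tx":-3.6,"ty":-2.8,"tz":0,"turn":0,"fingers":0.6}
    - {"tx":-3.6,"ty":-2.8,"tz":0,"turn":0,"fingers":0.6}
    - {"tx":-3.6,"ty":-2.8,"tz":0,"turn":0,"fingers":0.6}
    - {"tx":-3.6,"ty":-2.8,"tz":0,"turn":0,"fingers":0.6}
    - {"tx":-3.6,"ty":-2.8,"tz":0,"turn":0,"fingers":0.6}
    - {"tx":-3.6,"ty":-2.8,"tz":0,"turn":0,"fingers":0.6}
    - {"tx":-3.6,"ty":-2.8,"tz":0,"turn":0,"fingers":0.6}
    - {"tx":-3.6,"ty":-2.8,"tz":0,"turn":0,"fingers":0.6}
    - {"tx":-3.6,"ty":-2.8,"tz":0,"turn":0,"fingers":0.6}
    - {"tx":-3.6,"ty":-2.8,"tz":0,"turn":0,"fingers":0.6}
    - {"tx":-3.6,"ty":-2.8,"tz":0,"turn":0,"fingers":0.6}
    - {"tx":-3.6,"ty":-2.8,"tz":0,"turn":0,"fingers":0.6}
    - {"tx":-1.8,"ty":-1.1,"tz":0,"turn":0,"fingers":0.6}
    - {"tx":0,"ty":0,"tz":0,"turn":0,"fingers":0.6}
    - {"tx":0,"ty":0,"tz":0,"turn":0,"fingers":0.6}
  force: 30

```text
time: 2.72
eef_pos: [0.4418, 0.0478, 0.1845]
tool_rot: [3.141, -0.001, 2.764]
wrist_force: [-1.0, 0.7, -0.4]
gripper_width: 0.0562
```

Run:
```python
from h import *
o=get_obs();print(o['time'],o['eef_pos'],np.degrees(o['tool_rot']),o['wrist_force'],o['gripper_width'])
p,d=capture('side');cv2.imwrite('pics/s2.png',p)
P=pts('side',d);x,y,z=np.moveaxis(P,-1,0)
m=(abs(x-.45)<.05)&(abs(y-.05)<.05)&(z>.078)&(z<.1)
q=P[m];print(len(q),cv2.minAreaRect((q[:,:2]*1000).astype(np.float32)))
a=o['tool_rot'][2];e=np.array([.442,.0468])-o['eef_pos'][:2]
print('tx,ty cm',100*e@[np.cos(a),np.sin(a)],100*e@[np.sin(a),-np.cos(a)])
```

```text
2.725 [0.4418248  0.04784866 0.18453313] [ 1.79979151e+02 -6.51675944e-02  1.58375183e+02] [-1.02250093  0.67337294 -0.37263996] 0.05618321965971562
109 ((442.3087463378906, 46.027679443359375), (34.323486328125, 30.244041442871094), 66.86181640625)
tx,ty cm -0.05493291591390618 -0.09102907944703771
```

View pics/s2.png

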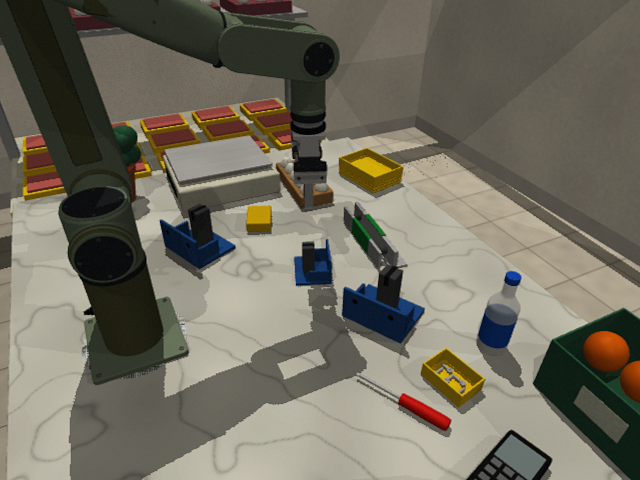

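The gripper at (308,185) is above the post at (308,245), aligned within 1 mm. I'll descend and grip.

Emit:
apply_moves:
  series:
    - {"tx":-0.05,"ty":-0.05,"tz":2,"turn":0,"fingers":0.6}
    - {"tx":0,"ty":0,"tz":3,"turn":0,"fingers":0.6}
    - {"tx":0,"ty":0,"tz":3,"turn":0,"fingers":0.6}
    - {"tx":0,"ty":0,"tz":3,"turn":0,"fingers":0.6}
    - {"tx":0,"ty":0,"tz":2,"turn":0,"fingers":0.6}
    - {"tx":0,"ty":0,"tz":1.2,"turn":0,"fingers":0.6}
    - {"tx":0,"ty":0,"tz":0,"turn":0,"fingers":0.6}
    - {"tx":0,"ty":0,"tz":0,"turn":0,"fingers":0.25}
    - {"tx":0,"ty":0,"tz":0,"turn":0,"fingers":0.2}
    - {"tx":0,"ty":0,"tz":0,"turn":0,"fingers":0.2}
    - {"tx":0,"ty":0,"tz":0,"turn":0,"fingers":0.2}
    - {"tx":0,"ty":0,"tz":0,"turn":0,"fingers":0.2}
  force: 30

```text
time: 4.28
eef_pos: [0.4438, 0.0464, 0.0435]
tool_rot: [3.14, 0.001, 2.763]
wrist_force: [0.2, 3.3, 4.8]
gripper_width: 0.0296
```

```bash
cat >> h.py <<'E'
def look(tag,c=(.451,.044)):
    o=get_obs();print(o['time'],o['eef_pos'].round(4),np.degrees(o['tool_rot']).round(2),o['wrist_force'].round(2),o['gripper_width'].round(4))
    for n in('side','top'):
        p,d=capture(n);cv2.imwrite(f'pics/{n}{tag}.png',p)
        P=pts(n,d);hsv=cv2.cvtColor(p,cv2.COLOR_BGR2HSV);x,y,z=np.moveaxis(P,-1,0)
        m=(abs(x-c[0])<.12)&(abs(y-c[1])<.1)&(z>-.01);
        m&=(hsv[...,0]>100)&(hsv[...,0]<130)&(hsv[...,1]>120)
        for lo,hi in((.0,.014),(.05,.075)):
            q=P[m&(z>lo)&(z<hi)]
            if len(q)>5:
                r=cv2.minAreaRect((q[:,:2]*1000).astype(np.float32));print(n,lo,len(q),np.round(r[0],1),np.round(r[1],1),round(r[2],1),'z',q[:,2].mean().round(4))
        f=(abs(x-.66)<.09)&(abs(y-.09)<.17)&(z>.035)&(z<.075)&(hsv[...,0]>45)&(hsv[...,0]<85)&(hsv[...,1]>90)
        q=P[f]
        if len(q)>5: r=cv2.minAreaRect((q[:,:2]*1000).astype(np.float32));print(n,'green',len(q),np.round(r[0],1),np.round(r[1],1),round(r[2],1))
    s=cv2.imread(f'pics/side{tag}.png');t=cv2.imread(f'pics/top{tag}.png')
    cv2.imwrite(f'pics/c{tag}.png',np.hstack([cv2.resize(s[170:330,240:440],(400,320),interpolation=2),cv2.resize(t[130:290,230:430],(400,320),interpolation=2)]))
E
python3 -c "
from h import *
look('3')"
```

```text
Traceback (most recent call last):
  File "h.py", line 20, in look
    o=get_obs();print(o['time'],o['eef_pos'].round(4),np.degrees(o['tool_rot']).round(2),o['wrist_force'].round(2),o['gripper_width'].round(4))
                                                                                                                   ^^^^^^^^^^^^^^^^^^^^^^^^
AttributeError: 'float' object has no attribute 'round'
```

```bash
sed -i "s/o\['gripper_width'\].round(4)/round(o['gripper_width'],4)/" h.py
python3 -c "
from h import *
look('3')"
```

```text
4.275 [0.4438 0.0464 0.0435] [1.7992e+02 8.0000e-02 1.5830e+02] [0.21 3.26 4.76] 0.0296
side 0.0 590 [449.7  39.3] [109.3  87.5] 69.1 z 0.0074
side 0.05 61 [488.7  23.8] [102.6   4. ] 68.3 z 0.0591
side green 290 [646.7  92.2] [116.1  52.6] 82.9
top 0.0 140 [418.4  58.5] [99.4 13.7] 70.1 z 0.0077
top green 325 [645.4  92.9] [106.3  49.3] 82.8
```

View pics/c3.png

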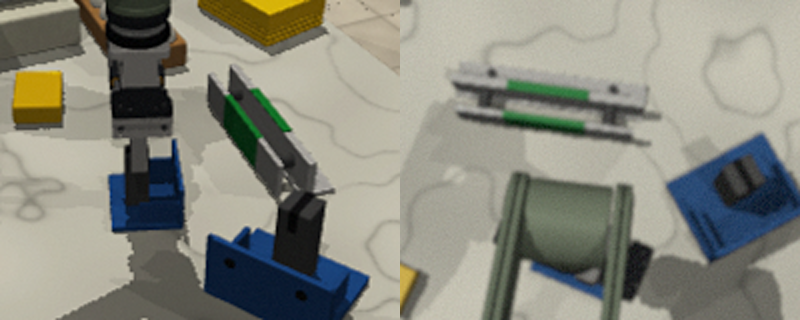

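Gripped: the opening of 29.6 mm matches the 30 mm post, and the plate is still flat on the counter. Next I'll turn by -14.8° and slide to about 20 mm before the strip.

Emit:
apply_moves:
  series:
    - {"tx":0,"ty":0,"tz":0,"turn":-3.7,"fingers":0.2}
    - {"tx":0,"ty":0,"tz":0,"turn":-3.7,"fingers":0.2}
    - {"tx":0,"ty":0,"tz":0,"turn":-3.7,"fingers":0.2}
    - {"tx":0,"ty":0,"tz":0,"turn":-3.7,"fingers":0.2}
    - {"tx":-0.6,"ty":0.4,"tz":0,"turn":0,"fingers":0.2}
    - {"tx":-1,"ty":0.7,"tz":0,"turn":0,"fingers":0.2}
    - {"tx":-1,"ty":0.7,"tz":0,"turn":0,"fingers":0.2}
    - {"tx":-1,"ty":0.7,"tz":0,"turn":0,"fingers":0.2}
    - {"tx":-1,"ty":0.7,"tz":0,"turn":0,"fingers":0.2}
    - {"tx":-1,"ty":0.7,"tz":0,"turn":0,"fingers":0.2}
    - {"tx":-1,"ty":0.7,"tz":0,"turn":0,"fingers":0.2}
    - {"tx":-1,"ty":0.7,"tz":0,"turn":0,"fingers":0.2}
    - {"tx":-1,"ty":0.7,"tz":0,"turn":0,"fingers":0.2}
    - {"tx":-0.6,"ty":0.7,"tz":0,"turn":0,"fingers":0.2}
    - {"tx":-0.4,"ty":0.2,"tz":0,"turn":0,"fingers":0.2}
    - {"tx":0,"ty":0,"tz":0,"turn":0,"fingers":0.2}
    - {"tx":0,"ty":0,"tz":0,"turn":0,"fingers":0.2}
  force: 30

```text
time: 6.5
eef_pos: [0.5449, 0.1012, 0.0435]
tool_rot: [-3.138, -0.003, 3.022]
wrist_force: [-7.0, -3.2, 10.4]
gripper_width: 0.03
```

```bash
python3 -c "
from h import *
look('4',(.557,.103))"
```

```text
6.5 [0.5449 0.1012 0.0435] [-179.77   -0.19  173.14] [-7.02 -3.17 10.36] 0.03
side 0.0 503 [551.2  97.7] [116.8  88.1] 83.2 z 0.0071
side 0.05 101 [593.6  91.7] [110.6   8.3] 84.1 z 0.0578
side green 286 [634.4  92.9] [113.4  75.4] 81.5
top 0.0 225 [526.1 102.8] [104.5  31.7] 84.7 z 0.0077
top green 45 [640.8  45.8] [48.7 15.9] 2.4
```

View pics/c4.png

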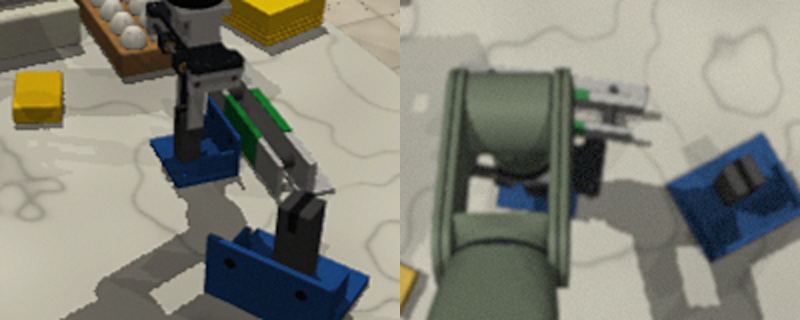

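```bash
cat > m.py <<'E'
from h import *
a=np.radians(-6.9);ex=np.array([np.cos(a),np.sin(a)]);ey=np.array([-np.sin(a),np.cos(a)]);F=np.array([.6219,.095])
def meas(n,p,d):
    P=pts(n,d);hsv=cv2.cvtColor(p,cv2.COLOR_BGR2HSV)
    fx=(P[...,:2]-F)@ex*1e3;fy=(P[...,:2]-F)@ey*1e3;z=P[...,2]*1e3
    g=(hsv[...,0]>45)&(hsv[...,0]<85)&(hsv[...,1]>90)
    b=(hsv[...,0]>100)&(hsv[...,0]<130)&(hsv[...,1]>110)
    def rep(s,m):
        m=m&(abs(fy)<90)
        if m.sum()>8:
            x,y=fx[m],fy[m];sl=np.polyfit(y,x,1)[0]
            print(n,s,m.sum(),'y',np.percentile(y,[1,99]).round(1),'mid',np.percentile(y,[1,99]).mean().round(1),'x med',np.median(x).round(1),'slope deg',np.degrees(sl).round(1),'z',z[m].min().round(0),z[m].max().round(0))
    rep('strip front',g&(abs(fx)<20)&(z>8)&(z<50)); rep('strip top',g&(abs(fx-8)<14)&(z>51)); rep('wall band',g&(abs(fx-44)<12)&(z>52))
    rep('flange',b&(abs(fx+10)<30)&(z>30)&(z<70)); rep('flange all',b&(fx<30)&(fx>-80)&(z>56)&(z<70)); rep('base',b&(abs(fx+60)<70)&(abs(z-8)<7))
E
python3 - <<'E'
from m import *
for n,t in(('top','0'),('side','0'),('side','4')):
    if t=='0': d=np.load(n+'0.npy')
    else:
        p,d=capture(n)
        for r in place_of('side','foot')+place_of('side','post_top')+place_of('side','band'): print(r)
    meas(n,cv2.imread(f'pics/{n}{t}.png'),d)
E
```

```text
top strip front 119 y [-51.3  52.6] mid 0.6 x med 0.5 slope deg -0.6 z 11.0 50.0
top strip top 90 y [-49.9  52. ] mid 1.1 x med 3.0 slope deg -0.1 z 51.0 60.0
top wall band 153 y [-51.3  51.7] mid 0.2 x med 42.8 slope deg -0.7 z 52.0 62.0
top base 82 y [-87.2 -27.7] mid -57.4 x med -124.4 slope deg 7.7 z 3.0 14.0
side strip front 214 y [-53.1  55.5] mid 1.2 x med 0.9 slope deg -0.2 z 8.0 50.0
side strip top 93 y [-53.3  51. ] mid -1.2 x med 3.9 slope deg -0.1 z 51.0 60.0
side wall band 111 y [-55.8  52.1] mid -1.9 x med 42.8 slope deg -0.8 z 52.0 61.0
side base 73 y [-85.9 -30.5] mid -58.2 x med -123.8 slope deg 4.9 z 2.0 14.0
{'centre': [194.3, 245.4], 'confidence': 0.88}
{'centre': [335.5, 251.1], 'confidence': 0.73}
{'centre': [381.8, 311.3], 'confidence': 0.6}
{'centre': [391.6, 273.2], 'confidence': 0.77}
{'centre': [199.5, 208.1], 'confidence': 0.77}
{'centre': [333.2, 225.7], 'confidence': 0.73}
{'centre': [375.3, 226.7], 'confidence': 0.75}
side strip front 178 y [-52.2  56.3] mid 2.0 x med 0.9 slope deg -0.2 z 8.0 50.0
side strip top 87 y [-54.3  53.7] mid -0.3 x med 3.7 slope deg 0.2 z 51.0 58.0
side wall band 112 y [-56.8  52.5] mid -2.1 x med 42.8 slope deg -0.1 z 53.0 63.0
side flange 224 y [-60.8  47.1] mid -6.9 x med -28.8 slope deg -0.0 z 30.0 64.0
side flange all 70 y [-61.2  47. ] mid -7.1 x med -27.4 slope deg -0.2 z 56.0 64.0
side base 508 y [-62.3  45.8] mid -8.3 x med -84.6 slope deg -0.3 z 1.0 15.0
```

Emit:
apply_moves:
  series:
    - {"tx":-0.2,"ty":0.2,"tz":-0.05,"turn":0,"fingers":0.2}
    - {"tx":-0.3,"ty":0.2,"tz":0,"turn":0,"fingers":0.2}
    - {"tx":-0.3,"ty":0.15,"tz":0,"turn":0,"fingers":0.2}
    - {"tx":-0.3,"ty":0,"tz":0,"turn":0,"fingers":0.2}
    - {"tx":-0.3,"ty":0,"tz":0,"turn":0,"fingers":0.2}
    - {"tx":-0.3,"ty":0,"tz":0,"turn":0,"fingers":0.2}
    - {"tx":0,"ty":0,"tz":0,"turn":0,"fingers":0.2}
    - {"tx":0,"ty":0,"tz":0,"turn":0,"fingers":0.2}
  force: 30

```text
time: 7.8
eef_pos: [0.5605, 0.1061, 0.0438]
tool_rot: [-3.139, -0.007, 3.022]
wrist_force: [-8.9, -0.2, 12.9]
gripper_width: 0.0297
```

```bash
cat >> m.py <<'E'
def go(t):
    o=get_obs();e=o['eef_pos'][:2]-F;w=o['wrist_force'];print(o['time'],'tcp fx,fy mm',(e@ex*1e3).round(2),(e@ey*1e3).round(2),'z',o['eef_pos'][2].round(4),np.degrees(o['tool_rot']).round(2),'W fx,fy,z',(w[:2]@ex).round(2),(w[:2]@ey).round(2),w[2].round(2),'T',o['ft_torque'].round(2))
    p,d=capture('side');cv2.imwrite(f'pics/side{t}.png',p);meas('side',p,d)
    cv2.imwrite(f'pics/c{t}.png',cv2.resize(p[180:300,280:430],(750,600),interpolation=2))
E
python3 -c "
from m import *
go('5')"
```

```text
7.8 tcp fx,fy mm -62.27 3.66 z 0.0438 [-179.87   -0.42  173.13] W fx,fy,z -8.83 -1.24 12.89 T [-0.05  1.64 -0.05]
side strip front 54 y [-56.2  56. ] mid -0.1 x med 1.3 slope deg 0.5 z 9.0 50.0
side strip top 85 y [-57.   53.8] mid -1.6 x med 3.7 slope deg 0.1 z 51.0 58.0
side wall band 113 y [-54.5  51.7] mid -1.4 x med 43.2 slope deg -0.6 z 52.0 62.0
side flange 231 y [-53.8  52.9] mid -0.5 x med -13.9 slope deg 1.9 z 30.0 65.0
side flange all 69 y [-52.9  52.8] mid -0.0 x med -13.1 slope deg 0.2 z 56.0 65.0
side base 507 y [-54.3  51.3] mid -1.5 x med -71.0 slope deg -1.7 z 1.0 15.0
```

View pics/c5.png

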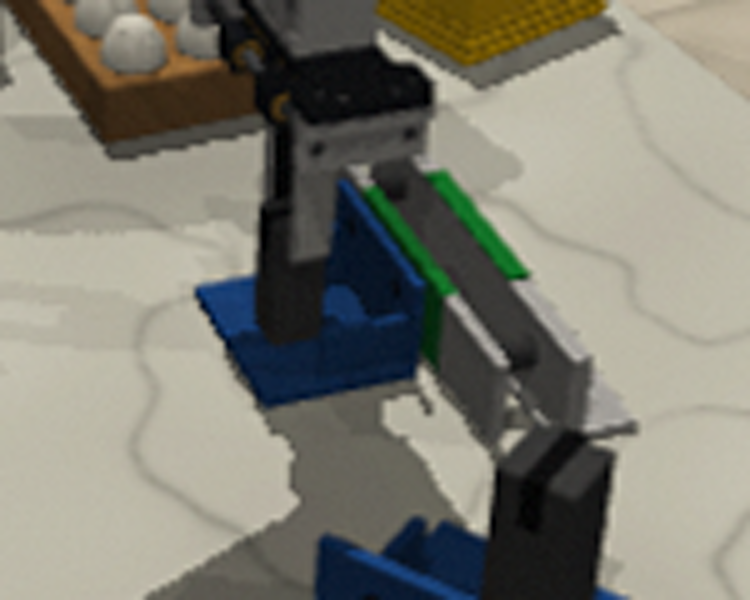

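Emit:
apply_moves:
  series:
    - {"tx":0,"ty":0,"tz":-0.1,"turn":0,"fingers":0.2}
    - {"tx":0,"ty":0,"tz":-0.1,"turn":0,"fingers":0.2}
    - {"tx":0,"ty":0,"tz":0,"turn":0,"fingers":0.2}

```text
time: 8.22
eef_pos: [0.5631, 0.1062, 0.044]
tool_rot: [-3.141, -0.002, 3.021]
wrist_force: [0.5, -0.0, -3.4]
gripper_width: 0.03
```

```bash
python3 -c "
from m import *
go('6')"
```

```text
8.225 tcp fx,fy mm -59.76 4.02 z 0.044 [-1.7995e+02 -1.1000e-01  1.7311e+02] W fx,fy,z 0.47 0.03 -3.37 T [0.05 0.01 0.02]
side strip front 36 y [-55.9   2.9] mid -26.5 x med 1.0 slope deg 2.0 z 10.0 50.0
side strip top 88 y [-53.3  51.8] mid -0.8 x med 3.6 slope deg 0.7 z 52.0 61.0
side wall band 112 y [-54.  54.] mid 0.0 x med 42.7 slope deg -0.7 z 53.0 61.0
side flange 247 y [-52.6  57.6] mid 2.5 x med -11.4 slope deg 3.2 z 30.0 64.0
side flange all 71 y [-52.8  51.8] mid -0.5 x med -10.4 slope deg -0.8 z 56.0 64.0
side base 505 y [-54.4  53.4] mid -0.5 x med -68.2 slope deg -2.2 z 1.0 15.0
```

Emit:
apply_moves:
  series:
    - {"tx":-0.2,"ty":-0.05,"tz":0.02,"turn":0,"fingers":0.2}
    - {"tx":-0.2,"ty":-0.05,"tz":0,"turn":0,"fingers":0.2}
    - {"tx":-0.2,"ty":-0.05,"tz":0,"turn":0,"fingers":0.2}
    - {"tx":-0.2,"ty":0,"tz":0,"turn":0,"fingers":0.2}
    - {"tx":-0.2,"ty":0,"tz":0,"turn":0,"fingers":0.2}
    - {"tx":0,"ty":0,"tz":0,"turn":0,"fingers":0.2}
    - {"tx":0,"ty":0,"tz":0,"turn":0,"fingers":0.2}

```text
time: 9.15
eef_pos: [0.5728, 0.1039, 0.0447]
tool_rot: [-3.141, -0.002, 3.022]
wrist_force: [-4.0, 0.4, -1.3]
gripper_width: 0.0298
```

```bash
python3 -c "
from m import *
go('7')"
```

```text
9.15 tcp fx,fy mm -49.81 2.91 z 0.0447 [-1.7998e+02 -1.0000e-01  1.7313e+02] W fx,fy,z -4.03 -0.12 -1.35 T [0.01 0.82 0.11]
side strip top 39 y [-55.3  51.1] mid -2.1 x med 9.6 slope deg 1.2 z 51.0 63.0
side wall band 113 y [-55.5  53. ] mid -1.2 x med 43.0 slope deg -0.2 z 52.0 62.0
side flange 248 y [-53.5  53.4] mid -0.0 x med -1.9 slope deg 5.6 z 30.0 66.0
side flange all 57 y [-53.5  55.1] mid 0.8 x med -1.4 slope deg -0.0 z 56.0 66.0
side base 501 y [-55.9  52.1] mid -1.9 x med -59.6 slope deg -2.2 z 1.0 15.0
```

View pics/c7.png

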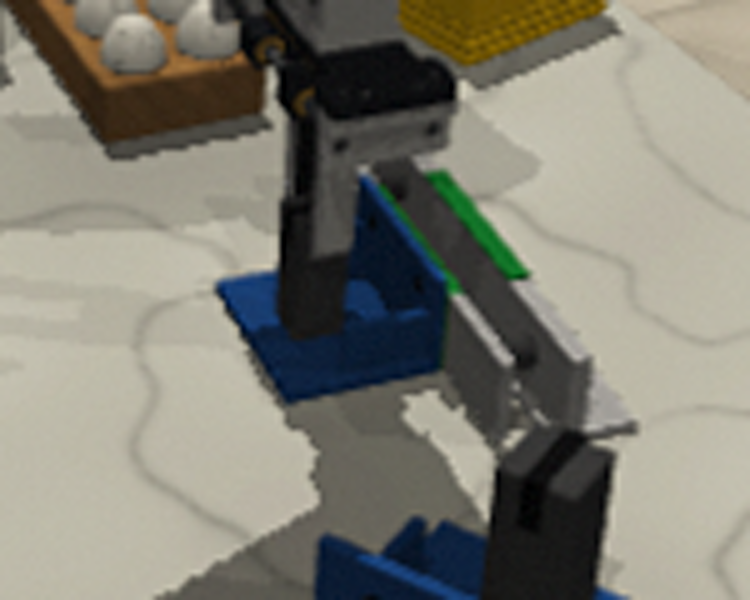

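Flange is on the strip with about 4 N on the wrist. I'll ease the tool down slightly and press 5 mm further.

Emit:
apply_moves:
  series:
    - {"tx":-0.1,"ty":-0.02,"tz":0.05,"turn":0,"fingers":0.2}
    - {"tx":-0.1,"ty":0,"tz":0,"turn":0,"fingers":0.2}
    - {"tx":-0.1,"ty":0,"tz":0,"turn":0,"fingers":0.2}
    - {"tx":-0.1,"ty":0,"tz":0,"turn":0,"fingers":0.2}
    - {"tx":-0.1,"ty":0,"tz":0,"turn":0,"fingers":0.2}
    - {"tx":0,"ty":0,"tz":0,"turn":0,"fingers":0.2}
    - {"tx":0,"ty":0,"tz":0,"turn":0,"fingers":0.2}

```text
time: 10.07
eef_pos: [0.5765, 0.1034, 0.0442]
tool_rot: [-3.141, -0.005, 3.022]
wrist_force: [-7.9, 0.0, 2.3]
gripper_width: 0.03
```

```bash
python3 -c "
from m import *
go('8')"
```

```text
10.075 tcp fx,fy mm -46.13 2.91 z 0.0442 [-179.99   -0.27  173.13] W fx,fy,z -7.84 -0.94 2.32 T [0.25 1.45 0.12]
side strip top 43 y [-55.8  55.6] mid -0.1 x med 13.5 slope deg 1.8 z 52.0 66.0
side wall band 114 y [-54.   53.7] mid -0.1 x med 42.5 slope deg -0.4 z 52.0 60.0
side flange 244 y [-53.1  54.7] mid 0.8 x med 1.9 slope deg 6.9 z 30.0 64.0
side flange all 52 y [-51.9  55.8] mid 1.9 x med 2.6 slope deg -0.4 z 56.0 64.0
side base 511 y [-55.5  51.6] mid -2.0 x med -54.9 slope deg -3.3 z 1.0 15.0
```

View pics/c8.png

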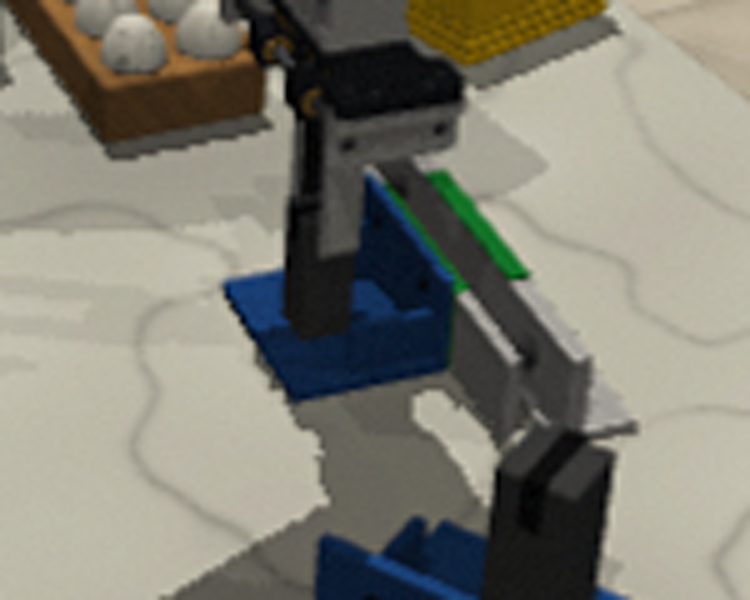

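Emit:
apply_moves:
  series:
    - {"tx":-0.1,"ty":0,"tz":-0.05,"turn":0,"fingers":0.2}
    - {"tx":-0.1,"ty":0,"tz":0,"turn":0,"fingers":0.2}
    - {"tx":-0.1,"ty":0,"tz":0,"turn":0,"fingers":0.2}
    - {"tx":0,"ty":0,"tz":0,"turn":0,"fingers":0.2}
    - {"tx":0,"ty":0,"tz":0,"turn":0,"fingers":0.2}
    - {"tx":0,"ty":0,"tz":0,"turn":0,"fingers":0.2}

```text
time: 10.88
eef_pos: [0.5781, 0.1033, 0.0444]
tool_rot: [-3.141, -0.007, 3.022]
wrist_force: [-10.6, 2.4, 2.5]
gripper_width: 0.0296
```

Run:
```python
from m import *
go('9')
# strip end (front face beyond the foot, |fy| 65..115) x at rest vs now, and strip-wall separation
p,d=capture('side')
for t,dd,im in(('rest',np.load('side0.npy'),cv2.imread('pics/side0.png')),('now',d,p)):
    P=pts('side',dd);fx=(P[...,:2]-F)@ex*1e3;fy=(P[...,:2]-F)@ey*1e3;z=P[...,2]*1e3
    m=(fy<-62)&(fy>-112)&(z>15)&(z<48)&(abs(fx-5)<16)
    print(t,m.sum(),'front x',np.percentile(fx[m],[10,50,90]).round(1),'slope',np.degrees(np.polyfit(fy[m],fx[m],1)[0]).round(1))
a,b=[cv2.imread(f'pics/side{t}.png')[195:275,330:400] for t in('0','9')]
cv2.imwrite('pics/cmp.png',np.hstack([cv2.resize(q,(400,457),interpolation=2) for q in(a,b)]))
```

```text
10.875 tcp fx,fy mm -44.46 2.93 z 0.0444 [-179.99   -0.42  173.13] W fx,fy,z -10.76 1.1 2.49 T [0.29 1.9  0.1 ]
side strip top 40 y [-55.9  47.9] mid -4.0 x med 14.8 slope deg 0.9 z 52.0 62.0
side wall band 116 y [-56.4  53.5] mid -1.4 x med 42.8 slope deg -0.2 z 52.0 61.0
side flange 251 y [-53.2  53. ] mid -0.1 x med 3.4 slope deg 6.9 z 30.0 66.0
side flange all 53 y [-51.7  51.3] mid -0.2 x med 3.8 slope deg -0.1 z 56.0 66.0
side base 499 y [-55.3  52.1] mid -1.6 x med -53.3 slope deg -3.0 z 1.0 15.0
rest 92 front x [0.7 1.8 3.1] slope 0.2
now 93 front x [ 8.8 10.3 11.4] slope -0.6
```

View pics/cmp.png

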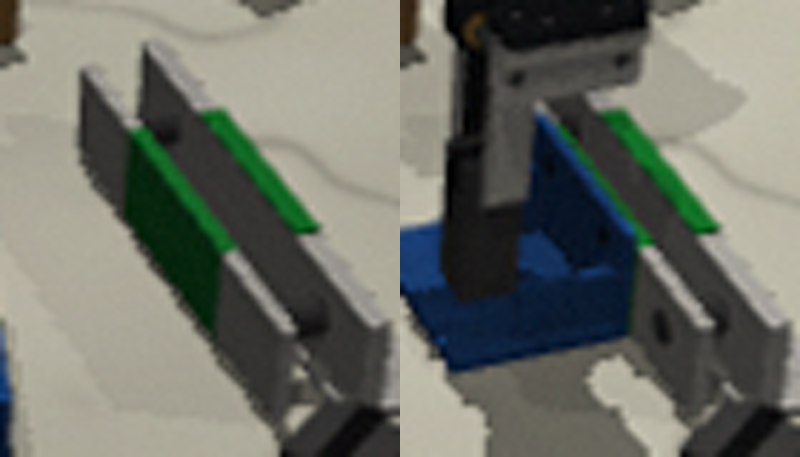

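The strip has moved back 8.5 mm (10.3 against 1.8 mm at rest), which is about 10.2 N, and the wrist reads 10.8 N. In the picture the flange lies flat on the strip and covers the green band. I'll hold for 2.5 s.

Emit:
apply_moves:
  series:
    - {"tx":0,"ty":0,"tz":0,"turn":0,"fingers":0.2}
    - {"tx":0,"ty":0,"tz":0,"turn":0,"fingers":0.2}
    - {"tx":0,"ty":0,"tz":0,"turn":0,"fingers":0.2}
    - {"tx":0,"ty":0,"tz":0,"turn":0,"fingers":0.2}
    - {"tx":0,"ty":0,"tz":0,"turn":0,"fingers":0.2}
    - {"tx":0,"ty":0,"tz":0,"turn":0,"fingers":0.2}
    - {"tx":0,"ty":0,"tz":0,"turn":0,"fingers":0.2}
    - {"tx":0,"ty":0,"tz":0,"turn":0,"fingers":0.2}
    - {"tx":0,"ty":0,"tz":0,"turn":0,"fingers":0.2}
    - {"tx":0,"ty":0,"tz":0,"turn":0,"fingers":0.2}
    - {"tx":0,"ty":0,"tz":0,"turn":0,"fingers":0.2}
    - {"tx":0,"ty":0,"tz":0,"turn":0,"fingers":0.2}
    - {"tx":0,"ty":0,"tz":0,"turn":0,"fingers":0.2}
    - {"tx":0,"ty":0,"tz":0,"turn":0,"fingers":0.2}
    - {"tx":0,"ty":0,"tz":0,"turn":0,"fingers":0.2}
    - {"tx":0,"ty":0,"tz":0,"turn":0,"fingers":0.2}
    - {"tx":0,"ty":0,"tz":0,"turn":0,"fingers":0.2}
    - {"tx":0,"ty":0,"tz":0,"turn":0,"fingers":0.2}
    - {"tx":0,"ty":0,"tz":0,"turn":0,"fingers":0.2}
    - {"tx":0,"ty":0,"tz":0,"turn":0,"fingers":0.2}

```text
time: 13.48
eef_pos: [0.5781, 0.1033, 0.0444]
tool_rot: [-3.141, -0.007, 3.022]
wrist_force: [-9.4, 1.3, 1.4]
gripper_width: 0.0296
```

Run:
```python
from m import *
go('10')
p,d=capture('side')
P=pts('side',d);fx=(P[...,:2]-F)@ex*1e3;fy=(P[...,:2]-F)@ey*1e3;z=P[...,2]*1e3
m=(fy<-62)&(fy>-112)&(z>15)&(z<48)&(abs(fx-5)<16);print('front',np.median(fx[m]))
m=(abs(fy)<50)&(fx<-40)&(fx>-95);hsv=cv2.cvtColor(p,cv2.COLOR_BGR2HSV);b=(hsv[...,0]>100)&(hsv[...,0]<130)&(hsv[...,1]>110)&m&(abs(z-8)<7)
print('base plate z', np.median(z[b]),np.polyfit(fx[b],z[b],1))
```

```text
13.475 tcp fx,fy mm -44.45 2.96 z 0.0444 [-179.99   -0.42  173.13] W fx,fy,z -9.48 0.15 1.37 T [0.3  1.93 0.13]
side strip top 39 y [-54.5  46.4] mid -4.1 x med 15.0 slope deg 1.1 z 52.0 63.0
side wall band 109 y [-55.2  51.1] mid -2.0 x med 43.2 slope deg -0.6 z 52.0 61.0
side flange 251 y [-54.5  54. ] mid -0.2 x med 3.6 slope deg 7.1 z 30.0 66.0
side flange all 56 y [-53.1  51.4] mid -0.8 x med 4.0 slope deg -0.2 z 56.0 66.0
side base 499 y [-56.1  53.2] mid -1.4 x med -54.3 slope deg -2.9 z 1.0 15.0
front 10.235040468189142
base plate z 7.802002599312519 [0.01735956 8.92195604]
```

View pics/side10.png

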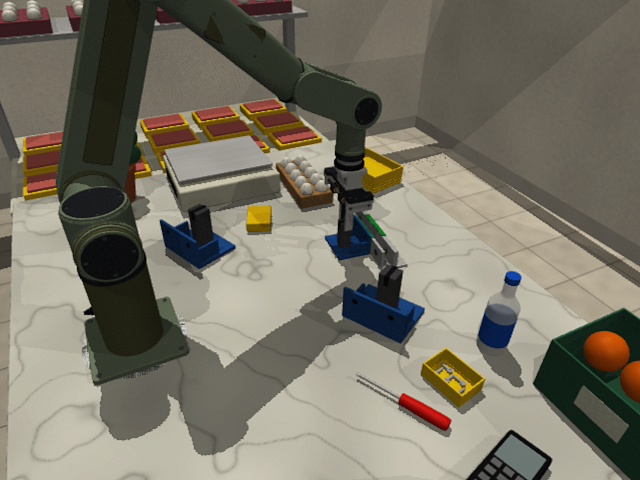

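The state is steady: about 9.5 N at the wrist, the strip 8.4 mm back and the base plate flat. The picture shows the foot at (348,240) on the fence and the other things where they were.

```bash
python3 -c "
from station import *
print(close_job())"
```

```text
the job is handed in; nothing more can be done
None
```

I slid the small blue foot (85 mm post) over the counter to the fence, turning it about 15° to face the strip. The job is handed in with the gripper still pressing it there; the hand-in gave no verdict.

**Last checks, after a 2.5 s hold:**
- **Force:** the strip is 8.4 mm back, which is about 10 N, and the wrist reads 9.5 N.
- **Flatness:** the foot is steady, the flange is within about 1° of the strip, and the base plate is flat on the counter.
- **Centring:** the side camera puts the foot within 1–2 mm of the band's centre, while the arm's own position puts it 3 mm off. The two disagree, but both are inside the 10 mm limit.
- **Everything else:** in the last picture the other things look to be where they were.

**Problems on the way:**
- **Refused call:** the first move call was refused for missing keys, and nothing moved.
- **Downward push:** while sliding, the tool pushed down with up to 13 N. I raised it slightly before pressing to cut the friction.

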